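# Set the circuit-board holder to its width marker with the thumbwheel

### The arm

A 7-joint arm with a two-finger parallel gripper is mounted at the origin on the work surface. World frame = base frame: x ahead of the robot, y to its left, z up, the work surface at z = 0. Lengths are in mm, angles in rad, forces in N, time in s.
With the tool pointing down it reaches from about 350 to 900 mm from the base axis. Payload 7.2 kg.
Tool frame: the origin (TCP) lies on the centre line of the jaws, within the pads' length; the fingertips stand env.tip_reach ahead of it and the grasp point (between the pads) lies 11 mm behind it (env.tip_reach is the distance from the TCP to the fingertips, in mm); z points along the fingers, y is the line along which they close (so a half turn about z gives the same grasp; the last joint's range is limited). The gripper opens to 88 mm and grips with 3 to 60 N. Pads are 20 mm wide; open, the fingers measure 115 mm over their backs; the gripper's body (75 mm by 178 mm) begins 61 mm behind the grasp point.
Start: joints at [1.176, 0.411, -0.013, 1.596, 0.006, 1.134, -0.082], TCP at [200.622, -591.929, 230.653] pointing down, gripper open.
Joint ranges: [-2.95, 2.95], [-0.29, 1.99], [-1.47, 1.44], [0.14, 2.54], [-1.03, 4.17], [0.13, 1.85], [-2.86, 2.86]. Speed limits (rad/s): [2.39, 2.39, 3.01, 3.01, 3.14, 3.14, 3.14].

### API

Orientations are given as a rotation vector (axis times angle).
In Python, from bench import env gives the robot as it stands.
- The arm moves only by the tool play_rows, never from a script. Its argument "targets" is a list that holds one entry, the list of rows, each a list of 5 numbers: the shift along the tool's x, y, z in mm, then the turn about the tool's z in degrees, then the closure in counts, from 0 (fully open) to 255 (shut). A call has 1 to 10 rows; each row is the pose to reach, as a shift and turn from the pose commanded when the call began, along the tool's axes at that moment; what a row does not reach only later rows make up. A row lasts 1/8 s, in which the tool goes at most 62.5 mm and 10.7 degrees, less where a joint would pass 70% of its speed; a pose out of reach is approached as far as the arm can. A call with a gripper value outside its range is refused whole. The fingers move at their own pace and stop on an object; "force" is the grip in N (left out, the last holds). Time passes only in rows, so rows that repeat a pose let the fingers close. It gives the time, the measured TCP pose, the force, the opening and the grip force at its end, in the units of the state.
- env.get_obs(): the state, without advancing time (a new reading comes with each control period).
- env.snapshot(name): name is "scene" or "side" or "wrist"; returns (picture, depth): 384x512x3 uint8, red, green, blue; 384x512 float32, mm along the optical axis (not along the pixel's ray), 0 where there is no reading.
- env.get_calibration(name): a dict with "intrinsics" (3x3 intrinsics, pixels), "R" (3x3) and "t" (3): a world point X has camera coordinates R X + t; the wrist camera has in their place "hand_eye" (4x4, takes a point from camera to tool coordinates, whose origin is the TCP and whose axes are the flange's). Camera axes: x right, y down, z forward; pixel columns grow to the right and rows downward; lengths in mm; the calibration is good to about 2 mm. A picture is of the moment at which its call begins: read the wrist's pose just before it. get_calibration takes no time and is no camera call.
- env.job_done(): hands the job in; it is judged then, once.
The state is a dict: "t": time; "joint_pos": joint angles; "dq": joint speeds; "joint_efforts": joint torques, N m; "tcp_pos": TCP position; "tool_rot": TCP orientation; "wrist_force": force on the tool from outside, world axes, zero at the start; "torque": the same for the moment, N m; "grip_width": finger opening in mm; "grasp_force": force on a finger pad.
Only numpy, scipy, OpenCV 4.12 (cv2) and the standard library are available. Lean on these libraries where they do the work, as an engineer would, in place of code of your own. Each camera call takes 0.05 s, during which the arm holds its last target. There are 200 camera calls.

### The job

Set the circuit-board holder for the next board: with a fingertip on top of its knurled wheel, roll the wheel in light strokes until the sliding jaw has closed up so far that its yellow pointer stands level with the red marker on the scale. Move the jaw only by rolling the wheel: do not pinch the wheel or push the jaw, and leave the spool, jar and screwdriver where they are. Finish with the hand clear.

Things in the scene. Friction and masses are not known exactly. Their poses are not given: they have to be found in the camera images.
- holder: Circuit-board holder, fixed: dark base 150 x 310 mm, blue end blocks 44 mm high, rods and spindle along its y axis, fixed black jaw (62 mm high) at its -y end, knurled wheel at its +y end. Origin: on the bench, mid base, z up; at yaw 0 its x points away from the robot, y to the robot's left. White strip with ticks every 5 mm along y at x = 62 to 96 mm, top 38 mm above the bench.
- thumbwheel: Knurled bare-metal wheel, 40 mm in diameter over 28 straight ridges (1.5 mm high, four black), 18 mm wide, upright in a slot between blue blocks 44 mm high. Origin: its centre, 32 mm above the bench, fixed in place; its axes turn with it. Axle along the holder's y. Only the top 8 mm stands proud. Turns stiffly (about 1.3 N at the rim) and stays where it is left.
- wheel_top (a point): Highest point of the wheel's rim, middle of its width, 52 mm above the bench; fixed to the holder, axes parallel to the holder's. Drag a fingertip over it along the holder's x with a light press (3 to 15 N). Wheel top moving towards the holder's +x closes the jaw, towards -x opens it; 20 mm of drag without slip (1 rad) moves the jaw 3 mm.
- jaw: Sliding jaw: blue carriage 110 mm long in x, 26 mm in y, on the rods, with an upright black jaw plate (top 62 mm above the bench) and a yellow pointer reaching over the white strip. Origin: at the end of the pointer; axes parallel to the holder's. It slides along the holder's y and closes towards the holder's -y.
- pointer_tip (a point): End of the jaw's yellow pointer (middle of its 4 mm wide end), 43 mm above the bench, pointing to the holder's +x. Starts 8 to 18 mm on the holder's +y side of the marker tip.
- marker_tip (a point): Tip of the red marker on the white strip: a red block 16 x 14 mm with a 4 mm wide nib pointing to the holder's -x, towards the pointer. Fixed; axes parallel to the holder's. Done when the pointer tip has the same place along the holder's y as this tip; the two tips then face each other 1.5 mm apart.
- solder_spool: Bystander: loose spool of solder, white flanges, 60 mm in diameter, 48 mm high, standing on the bench left of the wheel. Origin: centre of its underside.
- flux_jar: Bystander: loose small jar with blue cap, 38 mm in diameter, 40 mm high, standing left of the wheel. Origin: centre of its underside.
- screwdriver: Bystander: loose screwdriver with orange handle, about 150 mm long, lying on the bench beyond the holder. Origin: under the tool.

How it is judged (in metres and radians):
At the end, for the whole second after the job is handed in: The jaw's pointer is within 2 mm of the red marker along the scale and the jaw is at rest (y of pointer_tip in the frame of marker_tip between -0.002 and 0.002 m and linear speed of jaw below 0.002 m/s); the robot touches nothing.
It fails at once if the jaw is pushed directly instead of by its wheel (contact force between any of the fingers, the arm and jaw above 3 N).
It fails at once if the wheel is pinched or pressed hard (over 50 N) (contact force between the fingers and thumbwheel above 50 N).
It fails at once if the spool, jar or screwdriver is lifted, carried or shoved more than 20 mm (distance of any of solder_spool, flux_jar, screwdriver from where it was at the start of the episode above 0.02 m).
It also fails if it takes over 64 s, if anything falls off the work surface, if the arm or the gripper's body presses on something with over 40 N, if the wrist force passes 120 N, or if a joint passes its speed limit or range.

## Working session

There is one attempt and no reset: what is moved stays moved. The work goes in short steps, Python scripts to look and compute and a tool call to move; the robot and the scene stay as the last step left them, time stands still between calls to the robot, and variables do not carry over. Pictures are saved under pics/ and viewed, at most 10 in all, crops included, and the job is handed in when it is done.

Besides the shell and the picture viewer there is one more tool, called after "Emit:" as a command line: name --argument value ..., lists and objects as JSON in quotes. play_rows: Moves the arm, as the interface text tells. Its arguments: {"type":"object","properties":{"targets":{"type":"array","items":{"type":"array","items":{"type":"array","items":{"type":"number"}}}},"force":{"type":"number"}},"required":["targets"]}

```bash
mkdir -p pics; cat > h.py <<'E'
import numpy as np, cv2
from bench import env
def snap(n,f=None):
    p,d=env.snapshot(n)
    if f: cv2.imwrite('pics/'+f,cv2.cvtColor(p,cv2.COLOR_RGB2BGR))
    return p,d
def ray(n,uv,z):
    c=env.get_calibration(n);K,R,t=[np.array(c[k],float) for k in('intrinsics','R','t')]
    d=R.T@np.linalg.solve(K,[uv[0],uv[1],1]);o=-R.T@t
    return o+d*(z-o[2])/d[2]
E
python3 - <<'E'
from h import *
a=snap('scene')[0];b=snap('side')[0]
cv2.imwrite('pics/a.png',cv2.cvtColor(a,cv2.COLOR_RGB2BGR));cv2.imwrite('pics/b.png',cv2.cvtColor(b,cv2.COLOR_RGB2BGR))
o=env.get_obs();print(env.tip_reach,o['tcp_pos'],o['tool_rot'],o['t'],o['wrist_force'])
E
```

```text
8.0 [ 200.44285858 -591.49479163  229.90899197] [-3.09834793e+00 -5.10804294e-01  5.30918871e-04] 0.1 [-0.72637054 -0.79614076  0.08804132]
```

View pics/a.png

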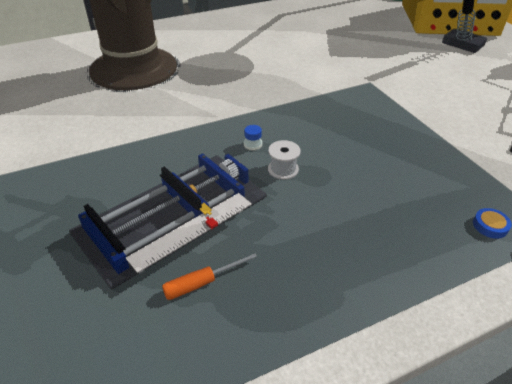

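View pics/b.png

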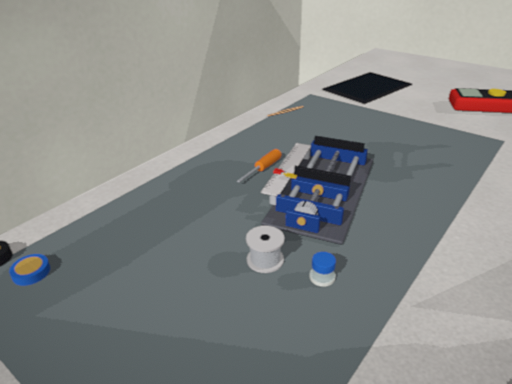

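Scene: the holder runs from its fixed jaw at about (100,230) to the wheel at about (232,168). The pointer is at (205,210), the red marker at (211,223), and the spool (284,160) and jar (253,138) are beyond the wheel end. I'll measure these with masks next.

```bash
cat >> h.py <<'E'
def blobs(p,lo,hi,roi=None):
    m=cv2.inRange(cv2.cvtColor(p,cv2.COLOR_RGB2HSV),np.array(lo),np.array(hi))
    if roi: k=np.zeros_like(m);x0,y0,x1,y1=roi;k[y0:y1,x0:x1]=255;m&=k
    return m
def cen(m):
    y,x=np.nonzero(m);return np.array([x.mean(),y.mean()]) ,len(x)
E
python3 - <<'E'
from h import *
np.set_printoptions(precision=1,suppress=True)
R={'scene':(180,180,225,240),'side':(265,160,310,190)}
for n,f in(('scene','a.png'),('side','b.png')):
    p=cv2.cvtColor(cv2.imread('pics/'+f),cv2.COLOR_BGR2RGB)
    r,nr=cen(blobs(p,(0,180,90),(8,255,255),R[n])|blobs(p,(172,180,90),(180,255,255),R[n]));y,ny=cen(blobs(p,(18,150,90),(32,255,255),R[n]))
    print(n,'red',r,nr,ray(n,r,42),'yel',y,ny,ray(n,y,43))
    roi=(120,190,260,275) if n=='scene' else (262,140,315,210)
    m=blobs(p,(0,0,140),(180,60,255),roi)
    q=max(cv2.findContours(m,0,2)[0],key=cv2.contourArea)
    P=np.array([ray(n,c,38)[:2] for c in q[:,0,:]],np.float32)
    print('strip',cv2.minAreaRect(P),cv2.contourArea(q))
    P=cv2.boxPoints(cv2.minAreaRect(P));print(P)
for nm,uv,z in(('wheel',(232,168),52),('spool top',(285,150),48),('jar top',(253,131),40)): print(nm,ray('scene',uv,z))
for nm,uv,z in(('wheel',(306,208),52),('spool top',(265,238),48),('jar top',(323,262),40)): print(nm,ray('side',uv,z))
E
```

```text
scene red [211.4 222.7] 68 [642.1 -21.3  42. ] yel [203.4 205.8] 90 [602.1 -20.2  43. ]
strip ((648.0721435546875, -88.55233001708984), (34.581878662109375, 140.84861755371094), 15.885007858276367) 1377.5
[[ 612.2  -25.5]
 [ 650.7 -161. ]
 [ 684.  -151.6]
 [ 645.4  -16.1]]
side red [277.3 170.8] 25 [641.8 -20.   42. ] yel [291.  175.1] 38 [609.1 -21.2  43. ]
strip ((650.706298828125, -94.50408935546875), (35.246646881103516, 133.6432647705078), 15.748663902282715) 410.0
[[ 615.6  -35. ]
 [ 651.9 -163.6]
 [ 685.8 -154. ]
 [ 649.5  -25.4]]
wheel [542.6  56.1  52. ]
spool top [531.1 168.6  48. ]
jar top [440.3 144.3  40. ]
wheel [518.7  66.   52. ]
spool top [529.2 168.6  48. ]
jar top [432.4 152.8  40. ]
```

Yaw is about 15.9° in both views, and the strip width of 35 mm and the red and yellow points agree. I'm moving to a hover over the wheel.

Emit:
play_rows --targets '[[[45,-44,0,3,255],[90,-88,0,3,255],[135,-132,0,3,255],[180,-176,0,3,255],[225,-220,0,3,255],[270,-264,0,3,255],[315,-308,0,3,255],[360,-352,0,3,255],[405,-396,0,3,255],[420,-410,0,3,255]]]' --force 20

```text
t: 1.35
tcp_pos: [467.7, -64.9, 230.6]
tool_rot: [-3.11, -0.437, -0.001]
wrist_force: [0.6, -0.7, -0.5]
grip_width: 0.5
grasp_force: 0.0
```

```bash
cat >> h.py <<'E'
from scipy.spatial.transform import Rotation as Ro
def wray(o,uv,z):
    c=env.get_calibration('wrist');K=np.array(c['intrinsics'],float);H=np.array(c['hand_eye'],float)
    Rt=Ro.from_rotvec(o['tool_rot']).as_matrix()
    d=Rt@H[:3,:3]@np.linalg.solve(K,[uv[0],uv[1],1]);q=Rt@H[:3,3]+o['tcp_pos']
    return q+d*(z-q[2])/d[2]
E
python3 - <<'E'
from h import *
np.set_printoptions(precision=1,suppress=True)
o=env.get_obs();snap('wrist','w1.png');print(o['tcp_pos'],o['tool_rot'])
import json;json.dump({k:list(map(float,o[k])) for k in('tcp_pos','tool_rot')},open('w1.json','w'))
print(env.get_calibration('wrist'))
E
```

```text
[467.7 -64.9 230.6] [-3.1 -0.4 -0. ]
{'intrinsics': array([[326.1,   0. , 252.3],
       [  0. , 326.1, 186.6],
       [  0. ,   0. ,   1. ]]), 'hand_eye': array([[  -0. ,   -1. ,   -0.3,   81.1],
       [   1. ,   -0. ,   -0. ,   -1.2],
       [   0. ,   -0.3,    1. , -153.1],
       [   0. ,    0. ,    0. ,    1. ]])}
```

View pics/w1.png

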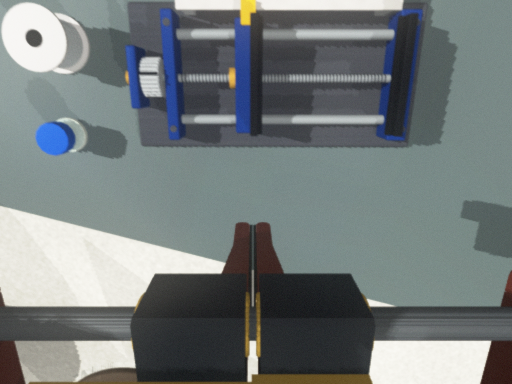

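The wrist view shows the wheel at (152,77), the spindle line at row 78 from column 180 to 390, the pointer at (248,10), the spool at (40,40) and the jar at (60,137).

```bash
python3 - <<'E'
from h import *
import json
np.set_printoptions(precision=1,suppress=True)
o={k:np.array(v) for k,v in json.load(open('w1.json')).items()}
th=np.radians(15.9);ex=np.array([np.cos(th),np.sin(th)]);ey=np.array([-ex[1],ex[0]])
for nm,uv,z in(('sp1',(185,78),32),('sp2',(385,78),32),('wh',(152,77),50),('wh c z32',(152,77),32),('base bl',(141,145),5),('base br',(408,147),5),('ptr',(248,12),43),('spool',(35,38),48),('jar',(56,138),40)):
    w=wray(o,uv,z);print(nm,w,'holder xy',w[:2]@ex,w[:2]@ey)
for nm,p in(('red',(642,-21)),('yel',(605.5,-20.7)),('strip end',(649.5-17,-22))): print(nm,np.array(p)@ex,np.array(p)@ey)
R=Ro.from_rotvec(o['tool_rot']).as_matrix();print(np.degrees(np.arctan2(R[1,0],R[0,0])))
sp=[wray(o,u,32)[:2] for u in((385,78),(185,78))];d=sp[1]-sp[0];print('yaw',np.degrees(np.arctan2(-d[0],d[1])))
E
```

```text
sp1 [533.7  27.2  32. ] holder xy 520.7626057365236 -120.10641635325557
sp2 [ 590.  -169.6   32. ] holder xy 520.9966264026729 -324.8029155077058
wh [526.4  54.6  50. ] holder xy 521.2542152357227 -91.66664972246512
wh c z32 [525.4  59.8  32. ] holder xy 521.6950003512968 -86.39420437110047
base bl [445.9  65.8   5. ] holder xy 446.8989279308114 -58.85083487073146
base br [ 529.7 -235.3    5. ] holder xy 444.9630419188345 -371.4083420606281
ptr [607.9 -19.1  43. ] holder xy 579.375802663043 -184.92508554592686
spool [530.4 168.2  48. ] holder xy 556.1364727123391 16.419900712778173
jar [437.8 143.5  40. ] holder xy 460.3335618189976 18.0848204506365
red 611.6847771380526 -196.07838590107505
yel 576.6634071051142 -185.79035202593653
strip end 602.2742754786427 -194.43751463304616
15.999788405188522
yaw 15.9655037614362
```

Measured: base length is 312 mm (310 given), axis to base edge is 75 mm, and the wheel top is at (526,55). The jaw has about 10 mm to close. I'm moving over the wheel and descending.

Emit:
play_rows --targets '[[[40,-50,0,0,255],[81,-99,20,0,255],[81,-99,60,0,255],[81,-99,100,0,255],[81,-99,140,0,255],[81,-99,155,0,255],[81,-99,160,0,255],[81,-99,163,0,255],[81,-99,163,0,255]]]'

```text
t: 2.52
tcp_pos: [518.6, 48.4, 68.6]
tool_rot: [3.112, 0.429, 0.003]
wrist_force: [0.3, 0.2, 0.5]
grip_width: 0.4
grasp_force: 0.0
```

Emit:
play_rows --targets '[[[0,-2,1,0,255],[0,-4,2,0,255],[0,-4,4,0,255],[0,-4,5,0,255],[0,-4,6,0,255],[0,-4,7,0,255],[0,-4,7,0,255]]]'

```text
t: 3.4
tcp_pos: [516.8, 52.3, 60.5]
tool_rot: [3.112, 0.43, -0.0]
wrist_force: [-0.1, -0.0, 0.6]
grip_width: 0.4
grasp_force: 0.0
```

Emit:
play_rows --targets '[[[2,0,1,0,255],[2,0,1.5,0,255],[2,0,2,0,255],[2,0,2,0,255]]]'

```text
t: 3.9
tcp_pos: [519.9, 53.2, 59.8]
tool_rot: [3.112, 0.43, 0.004]
wrist_force: [-1.3, -0.4, 9.8]
grip_width: -0.0
grasp_force: 4.8
```

Contact at 10 N with the tip at 51.8 mm, as expected. First stroke.

Emit:
play_rows --targets '[[[3,0,0,0,255],[6,0,0,0,255],[9,0,0,0,255],[12,0,0,0,255],[15,0,0,0,255],[15,0,0,0,255]]]'

```text
t: 4.65
tcp_pos: [534.6, 57.3, 59.7]
tool_rot: [3.112, 0.43, 0.004]
wrist_force: [-0.5, -0.0, 8.7]
grip_width: 0.4
grasp_force: 4.2
```

```bash
cat >> h.py <<'E'
def gap():
    th=np.radians(15.9);ex=np.array([np.cos(th),np.sin(th)]);ey=np.array([-ex[1],ex[0]])
    p,_=snap('scene')
    r=(180,180,230,240)
    red=blobs(p,(0,180,90),(8,255,255),r)|blobs(p,(172,180,90),(180,255,255),r);yel=blobs(p,(18,150,90),(32,255,255),r)
    a,na=cen(red);b,nb=cen(yel);A=ray('scene',a,42)[:2];B=ray('scene',b,43)[:2]
    return na,nb,A@ey,B@ey,(B-A)@ey
E
python3 -c "
from h import *
print(*[gap() for i in range(2)]);o=env.get_obs();print(o['tcp_pos'],o['wrist_force'],o['t'])
p=snap('scene')[0];cv2.imwrite('pics/c.png',cv2.cvtColor(cv2.resize(p[130:255,100:300],None,fx=4,fy=4,interpolation=2),cv2.COLOR_RGB2BGR))"
```

```text
(66, 84, np.float64(-196.41321681522317), np.float64(-188.07542729772103), np.float64(8.337789517502117)) (65, 87, np.float64(-196.49056283091684), np.float64(-187.59921264198445), np.float64(8.89135018893238))
[534.61049785  57.26238319  59.74087503] [0.14210275 0.38925196 8.6712151 ] 4.75
```

View pics/c.png

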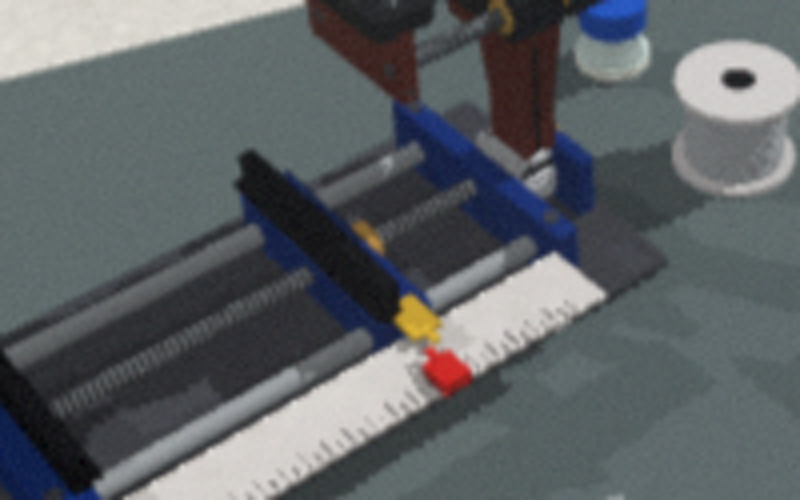

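The crop shows the finger on the wheel and the jaw moved, with the pointer at crop (430,335) near the red nib at (430,352) and a gap of about 8.5 mm. Two more strokes.

Emit:
play_rows --targets '[[[0,0,-5,0,255],[-8,0,-7,0,255],[-17,0,-6,0,255],[-17,0,-3,0,255],[-17,0,0,0,255],[-17,0,0,0,255],[-12,0,0,0,255],[-6,0,0,0,255],[0,0,0,0,255],[0,0,0,0,255]]]'

```text
t: 6.05
tcp_pos: [535.2, 57.4, 59.6]
tool_rot: [-3.112, -0.43, -0.005]
wrist_force: [0.7, -0.0, 7.6]
grip_width: 0.6
grasp_force: 4.4
```

Emit:
play_rows --targets '[[[0,0,-5,0,255],[-8,0,-7,0,255],[-17,0,-6,0,255],[-17,0,-3,0,255],[-17,0,0,0,255],[-17,0,0,0,255],[-12,0,0,0,255],[-6,0,0,0,255],[0,0,0,0,255],[0,0,0,0,255]]]'

```text
t: 7.3
tcp_pos: [535.1, 57.4, 59.6]
tool_rot: [-3.112, -0.43, -0.005]
wrist_force: [1.2, 0.1, 8.4]
grip_width: 0.9
grasp_force: 4.1
```

```bash
python3 -c "
from h import *
print(*[[round(float(v),1) for v in gap()] for i in range(3)])"
```

```text
[66.0, 88.0, -196.4, -193.6, 2.8] [69.0, 89.0, -196.3, -193.5, 2.8] [68.0, 89.0, -196.5, -193.5, 3.0]
```

About 2.9 mm remain. I'm raising the hand over the scale for a precise wrist measurement.

Emit:
play_rows --targets '[[[0,0,-30,0,255],[0,0,-70,0,255],[-30,30,-100,0,255],[-50,60,-110,0,255],[-50,100,-110,0,255],[-50,100,-110,0,255],[-50,100,-110,0,255],[-50,100,-110,0,255]]]'

```text
t: 8.45
tcp_pos: [512.0, -51.6, 168.4]
tool_rot: [-3.111, -0.433, 0.001]
wrist_force: [0.2, -0.2, 0.5]
grip_width: 0.6
grasp_force: 0.0
```

```bash
python3 - <<'E'
from h import *
np.set_printoptions(precision=1,suppress=True)
o=env.get_obs();p,_=snap('wrist')
red=blobs(p,(0,180,90),(8,255,255))|blobs(p,(172,180,90),(180,255,255));yel=blobs(p,(18,150,90),(32,255,255))
for n,m in(('r',red),('y',yel)):
    k,_,s,c=cv2.connectedComponentsWithStats(m);print(n,[(s[i],c[i]) for i in range(1,k) if s[i,4]>25])
k,_,s,c=cv2.connectedComponentsWithStats(red);i=1+np.argmax(s[1:,4]);x,y=map(int,c[i]);print(x,y,o['tcp_pos'])
x0,y0=max(0,x-50),max(0,y-30)
cv2.imwrite('pics/d.png',cv2.cvtColor(cv2.resize(p[y0:y0+75,x0:x0+100],None,fx=8,fy=8,interpolation=0),cv2.COLOR_RGB2BGR));print(x0,y0)
import json;json.dump({k:list(map(float,o[k])) for k in('tcp_pos','tool_rot')},open('w2.json','w'))
E
```

```text
r [(array([251,   6,  17,  28, 345], dtype=int32), array([259.3,  16.2]))]
y [(array([251,  38,  17,  36, 455], dtype=int32), array([258.3,  56.9])), (array([237, 121,   6,  22, 126], dtype=int32), array([239.5, 131.7])), (array([246, 295,   4,  62, 156], dtype=int32), array([246.9, 322.2])), (array([256, 294,   4,  63, 186], dtype=int32), array([257.9, 324.1])), (array([ 250,  375,  121,    9, 1041], dtype=int32), array([310.6, 379.1])), (array([166, 382,  83,   2, 138], dtype=int32), array([207.2, 382.6]))]
259 16 [512.  -51.6 168.4]
209 0
```

View pics/d.png

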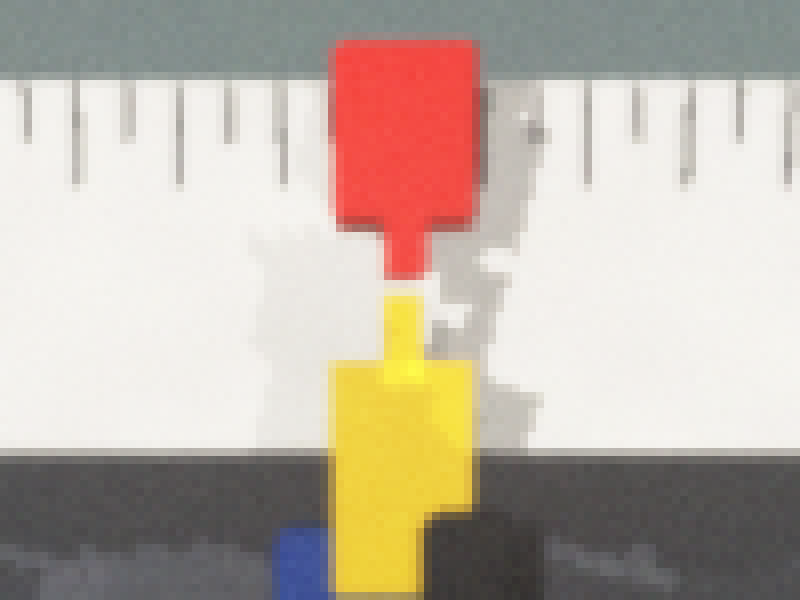

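The close view shows both 4 mm nibs centred on the same column (crop x 404), with 10 crop px to the mm. The tips face each other about 1.5 mm apart, so the misalignment is under 0.3 mm. The offset in the scene view came from mask bias. The hand is clear, so I'm handing in.

```bash
python3 -c "
from bench import env
print(env.job_done())"
```

```text
the job is handed in; nothing more can be done
None
```

Job handed in: three light strokes on the wheel (8–10 N where read) brought the yellow pointer level with the red marker, to within about 0.3 mm in the close wrist view. The hand is clear; the hand-in gave no verdict.

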